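# Weigh the reagent bottle and press the record button

## Robot

A 7-joint arm with a two-finger parallel gripper is mounted at the origin on a cart in front of the work surface, level with it; the furniture and walls round the work are solid. World frame = base frame: x ahead of the robot, y to its left, z up, the work surface at z = 0. Lengths are in m, angles in degrees, forces in N, time in s.
With the tool pointing down it reaches from about 0.35 to 0.9 m from the base axis. Payload 7.2 kg.
Tool frame: the origin (TCP) lies at the very end of the fingers, on their centre line; the grasp point (between the pads) lies 19 mm behind it (ctrl.grip_point_offset is the z of the grasp point in the tool frame, in m); z points along the fingers, y is the direction in which the jaws open and shut (so a half turn about z gives the same grasp; the last joint's range is limited). The gripper opens to 85 mm and grips with 20 to 120 N. Pads are 22 mm wide; open, the fingers measure 114 mm over their backs; the gripper's body (76 mm by 85 mm) begins 54 mm behind the grasp point. The pads swing forward as they close: fully open they stand 13 mm farther back than shut.
Start: joints at [63.644, 23.554, -0.728, 91.456, 0.321, 64.991, -4.71], TCP at [0.239, -0.578, 0.231] pointing down, gripper open.
Joint ranges: [-169.25, 169.25], [-16.82, 113.86], [-84.01, 82.57], [7.8, 145.47], [-59.2, 239.2], [7.22, 106.19], [-163.78, 163.78]. Speed limits (degrees/s): [136.94, 136.94, 172.46, 172.46, 180, 180, 180].

## Interface

Orientations are given as [roll, pitch, yaw] about the fixed x, y, z axes, in that order (R = Rz(yaw) Ry(pitch) Rx(roll)).
In Python, from plant import ctrl, vision, close_job gives the robot as it stands.
- The arm moves only by the shell command python3 -m crank 'ROWS' [FORCE]. ROWS is JSON, a list of rows, each a list of 3 entries, a list of its own where there are three numbers: the shift along the tool's x, y, z in mm, then the turn about the tool's z in degrees, then the opening, from 0 (shut) to 1 (fully open). In form: [[[x, y, z], yaw, fingers], ...]. A call has 1 to 8 rows; each row is the pose to reach, as a shift and turn from the pose commanded when the call began, along the tool's axes at that moment; what a row does not reach only later rows make up. A row lasts 1/10 s, in which the tool goes at most 50 mm and 8.59 degrees, less where a joint would pass 70% of its speed; a pose out of reach is approached as far as the arm can. A call with a gripper value outside its range is refused whole. The fingers move at their own pace and stop on an object; FORCE is the grip in N (left out, the last holds). Time passes only in rows, so rows that repeat a pose let the fingers close. It gives the time, the measured TCP pose, the force and the opening at its end, in the units of the state.
- ctrl.observe(): the state, without advancing time (a new reading comes with each control period).
- vision.grab_frame(name): name is "side" or "top" or "wrist"; returns a dict with "img" (384x512x3 uint8, red, green, blue), "fovy" (degrees; the focal length in pixels is half the picture's height over the tangent of half this angle, whatever the lens; pixels are square), "cx", "cy" (the principal point, pixels), "extrinsics" (4x4, takes a point from camera to world coordinates). Camera axes: x right, y down, z forward; pixel columns grow to the right and rows downward; lengths in m; the calibration is good to about 2 mm. The wrist camera is an equidistant fisheye: a pixel r from the principal point sees the ray r / f radians off the axis. A picture is of the moment at which its call begins. There is no depth.
- close_job(): hands the job in, once; it reports no verdict.
The state is a dict: "time": time; "joint_positions": joint angles; "dq": joint speeds; "effort": joint torques, N m; "ee_pos": TCP position; "tcp_rot": TCP orientation; "force": force on the tool from outside, world axes, zero at the start; "torque": the same for the moment, N m; "finger_gap": finger opening in m.
Only numpy, scipy, OpenCV 4.12 (cv2) and the standard library are available. Lean on these libraries where they do the work, as an engineer would, in place of code of your own. Each camera call takes 0.05 s, during which the arm holds its last target. There are 200 camera calls.

## Task

Weigh the black-capped reagent bottle that stands with the conical flask and the beaker, between the sink and the scale: stand it upright and wholly on the round weighing plate of the bench scale and let go of it, without banging it down or tipping it over. Then press the round push button under the visor on the scale's sloping front fully down and let it spring back up, leaving the bottle standing on the plate. Leave the conical flask and the beaker where they are.

Things in the scene. Friction and masses are not known exactly. Their poses are not given: they have to be found in the camera images.
- bottle: Round reagent bottle standing on the worktop, 46 mm in diameter and 87 mm tall: straight body up to 53 mm, then a shoulder, a neck and a black screw cap 26 mm in diameter (76 to 87 mm; fixed). About 0.09 kg. Origin at the centre of its underside, z up along its axis.
- flask: Clear conical flask, 66 mm across its foot, 94 mm tall, loose on the worktop: a bystander. Origin at the centre of its underside, z up.
- glass_beaker: Clear open beaker, 84 mm in diameter, 89 mm tall, loose on the worktop: a bystander. Origin at the centre of its underside, z up.
- scale: Grey bench scale fixed to the worktop, 190 mm deep (x), 150 mm wide (y), flat top 68 mm high, round weighing plate above it. Origin at the centre of its underside; -x is its front; z up. The front is a panel sloping 40 degrees from level, from 20 mm high at x=-95 mm to 68 mm high at x=-38 mm, with a display on its +y half and the button on its -y half.
- visor_edge (a point): Middle of the free edge, 114 mm above the worktop, of the visor: a plate 66 mm wide (y) and 3 mm thick, standing square to the sloping panel, 70 mm out of it, up the slope from the button. It runs parallel to the button's axis, 28 mm from it, its edge 46 mm farther out than the button's face. It overhangs the button, which is reached along its own tilted axis.
- plate_center (a point): Centre of the upper face of the scale's round steel weighing plate: 112 mm in diameter, 82 mm above the worktop, with no rim. Axes as the scale's.
- record_top (a point): Centre of the outer face of the round metal push button (32 mm in diameter, standing 12 mm out of a black collar 48 mm in diameter). z points out of the sloping panel along the button's axis, 40 degrees from vertical toward the front; press along -z. x points up the slope, y as the scale's y. Moves with the button.
- record (a joint): How far the push button is pressed, in m: 0 is fully up, 0.008 fully down. It springs back by itself; fully down takes about 5 N.
There are look-alikes about, which are no part of the job. Leave any brown or green look-alike of the bottle alone.

How it is judged:
By the outcome, as a careful person would: the job done as asked, in the order asked, and still so for the second after the job is handed in, with the robot touching nothing.
It also fails if it takes over 48 s, if anything falls off the work surface, if the arm or the gripper's body presses on something with over 40 N, if the wrist force passes 120 N, or if a joint passes its speed limit or range.

## Working session

There is one attempt and no reset: what is moved stays moved. The work goes in short steps, Python scripts to look and compute and a shell command to move; the robot and the scene stay as the last step left them, time stands still between calls to the robot, and variables do not carry over. Pictures are saved under pics/ and viewed, about 8 in all and at most 12, crops included, and the job is handed in when it is done.

```bash
ls; mkdir -p pics; cat > h.py <<'E'
import numpy as np, cv2
from plant import ctrl, vision, close_job
from scipy.spatial.transform import Rotation as R
def grab(n):
    f=vision.grab_frame(n); return f
def foc(f): return f["img"].shape[0]/2/np.tan(np.radians(f["fovy"])/2)
def ray(f,u,v,fish=False):
    F=foc(f); a=np.array([(u-f["cx"])/F,(v-f["cy"])/F])
    if fish:
        r=np.linalg.norm(a); d=np.r_[a/max(r,1e-9)*np.sin(r),np.cos(r)]
    else: d=np.r_[a,1]
    E=np.array(f["extrinsics"]); d=E[:3,:3]@d
    return E[:3,3],d/np.linalg.norm(d)
def onz(f,u,v,z,fish=False):
    o,d=ray(f,u,v,fish); return o+d*(z-o[2])/d[2]
def proj(f,p):
    E=np.array(f["extrinsics"]); q=E[:3,:3].T@(np.array(p)-E[:3,3]); F=foc(f)
    return F*q[0]/q[2]+f["cx"],F*q[1]/q[2]+f["cy"]
def save(f,name,crop=None,s=1):
    im=f["img"][...,::-1]
    if crop: x0,y0,x1,y1=crop; im=im[y0:y1,x0:x1]
    cv2.imwrite("pics/"+name,cv2.resize(np.ascontiguousarray(im),None,fx=s,fy=s,interpolation=cv2.INTER_CUBIC))
E
python3 - <<'E'
from h import *
s=ctrl.observe(); print(s["time"],s["ee_pos"],s["tcp_rot"],s["finger_gap"],s["force"],ctrl.grip_point_offset)
for n in("side","top"):
    f=grab(n); save(f,n+"0.png",None,1.5); print(n,f["fovy"],f["cx"],f["cy"],np.round(f["extrinsics"],3).tolist())
E
```

```text
pics
0.0 [ 0.2384301  -0.57718611  0.23044594] [-1.79907688e+02  5.58536100e-03  2.24489963e+01] 0.08480484241431724 [ 0.05430891  0.13388776 -1.1920939 ] -0.0187
side 50.4599440857775 256.3534256764342 189.8746201127016 [[-0.943, -0.152, 0.295, 0.283], [-0.332, 0.422, -0.844, 0.739], [0.003, -0.894, -0.449, 0.531], [0.0, 0.0, 0.0, 1.0]]
top 51.804104599181606 260.68211941098843 197.2349966761212 [[0.052, -0.971, 0.232, 0.338], [-0.999, -0.05, 0.014, -0.091], [-0.002, -0.233, -0.973, 1.029], [0.0, 0.0, 0.0, 1.0]]
```

View pics/top0.png

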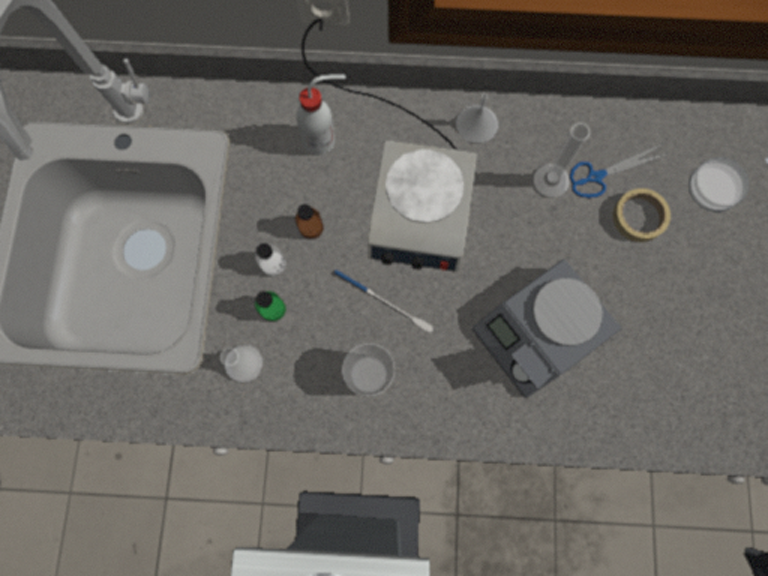

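View pics/side0.png

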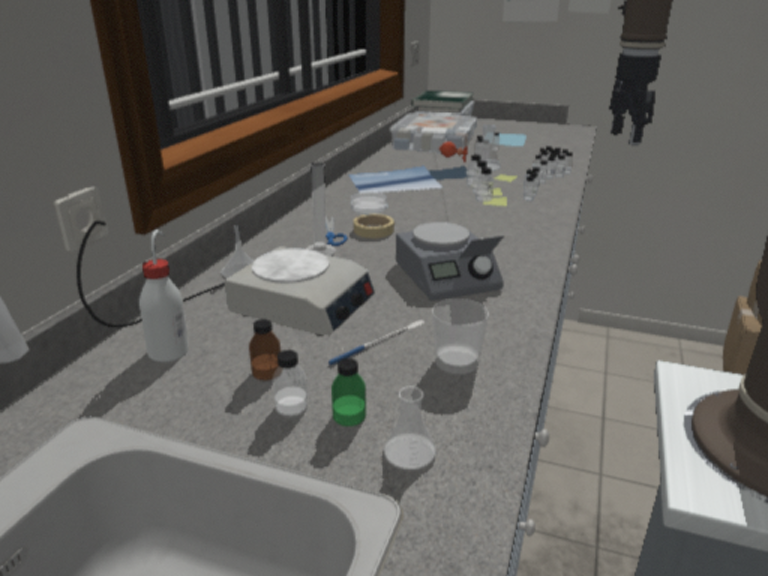

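The top view shows the look-alikes in 1.5x pixels:
- brown bottle at (309,222)
- clear, black-capped bottle at (268,258)
- green bottle at (270,306)
- tall white wash bottle with a red cap at (315,120)
- small vials in the background, seen only in the side view

I choose the clear one at (268,258), which is at (290,385) in the side view. The scale with the visor is the dark one at (545,325), not the white one. Next I measure it and check the choice in a crop.

```bash
python3 - <<'E'
from h import *
t=grab("top"); s=grab("side"); w=grab("wrist")
E=lambda f,c,k: cv2.resize(np.ascontiguousarray(f["img"][c[1]:c[3],c[0]:c[2],::-1]),k,interpolation=cv2.INTER_CUBIC)
a=E(s,(150,210,310,330),(400,300)); b=E(s,(250,130,350,205),(400,300)); c=E(t,(300,165,420,275),(400,300)); d=E(s,(390,0,460,100),(400,300*400//400))
cv2.imwrite("pics/mosaic.png",np.vstack([np.hstack([a,b]),np.hstack([c,cv2.resize(np.ascontiguousarray(s["img"][0:100,370:503,::-1]),(400,300),interpolation=cv2.INTER_CUBIC)])]))
save(w,"wrist0.png",None,1.5); print(w["fovy"],w["cx"],w["cy"],np.round(w["extrinsics"],3).tolist())
for n,u,v,z in [("bottle",268,258,.05),("plate",568,312,.082),("button",522,370,.06),("spat1",335,272,0),("spat2",432,328,0),("green",270,306,.05),("brown",309,222,.05),("flask",243,363,.03),("beaker",369,370,.04)]:
    print(n,onz(t,u/1.5,v/1.5,z).round(3))
E
```

```text
65.70646984690485 250.34709888282634 194.0301257636196 [[0.381, -0.873, -0.304, 0.317], [-0.925, -0.36, -0.123, -0.544], [-0.002, 0.328, -0.945, 0.372], [0.0, 0.0, 0.0, 1.0]]
bottle [0.628 0.139 0.05 ]
plate [ 0.552 -0.367  0.082]
button [ 0.457 -0.297  0.06 ]
spat1 [0.623 0.027 0.   ]
spat2 [ 0.53  -0.151  0.   ]
green [0.544 0.127 0.05 ]
brown [0.697 0.074 0.05 ]
flask [0.448 0.167 0.03 ]
beaker [ 0.446 -0.047  0.04 ]
```

View pics/mosaic.png

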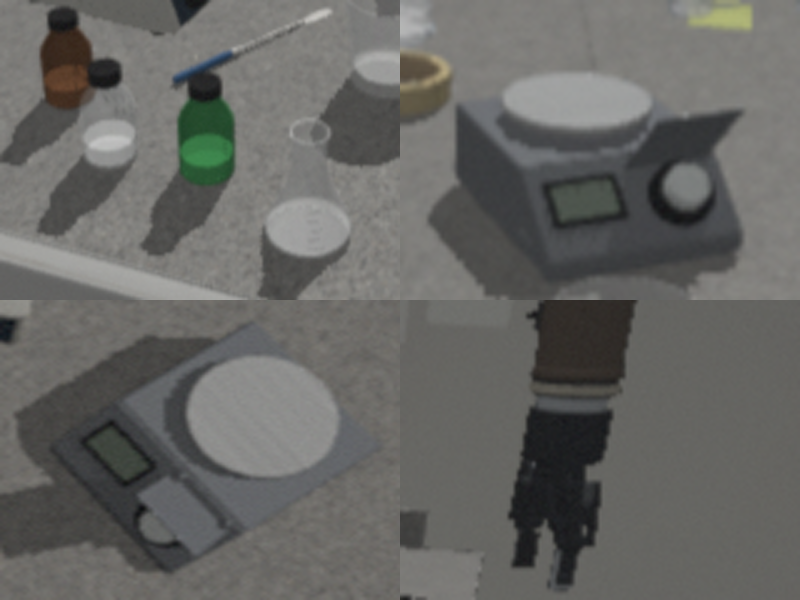

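View pics/wrist0.png

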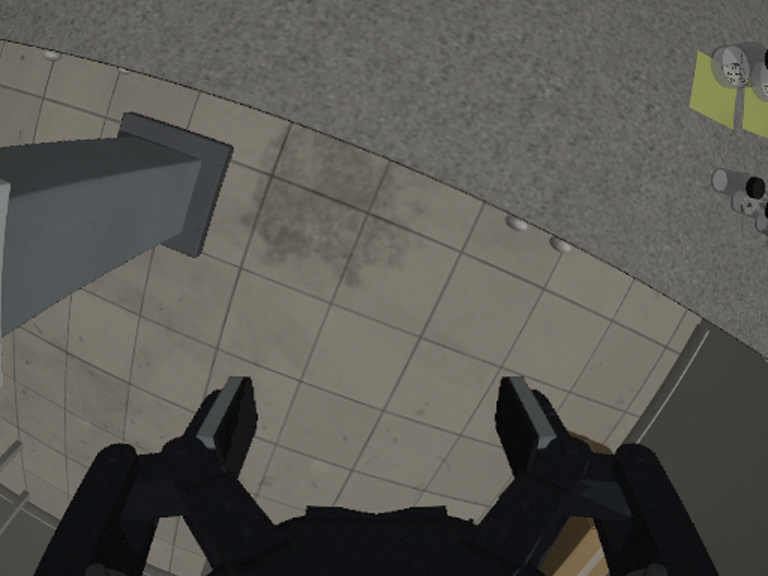

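Crop check: the clear bottle with the white fill and black cap is at (107,115) in the crop, between the brown and green ones. The button, at (688,185) in the crop, sits under the visor. The wrist view shows a Robotiq-style open gripper. Next I measure the cap, plate and button.

```bash
python3 - <<'E'
from h import *
t=grab("top"); s=grab("side")
def blob(f,c,fn):
    im=f["img"].astype(int); m=np.zeros(im.shape[:2],np.uint8); x0,y0,x1,y1=c
    m[y0:y1,x0:x1]=fn(im[y0:y1,x0:x1])
    n,l,st,ce=cv2.connectedComponentsWithStats(m); i=1+np.argmax(st[1:,4]); 
    return ce[i],st[i],(l==i).astype(np.uint8)
dark=lambda a:a.max(2)<45
def tri(fa,pa,fb,pb):
    (o1,d1),(o2,d2)=ray(fa,*pa),ray(fb,*pb)
    k=np.linalg.lstsq(np.c_[d1,-d2],o2-o1,rcond=None)[0]; a,b=o1+d1*k[0],o2+d2*k[1]; return (a+b)/2,np.linalg.norm(a-b)
for n,ct,cs in [("clear",(164,155,190,182),(183,230,201,250)),("green",(166,190,190,212),(224,238,242,252)),("brown",(194,132,216,150),(167,212,184,224))]:
    a,sa,_=blob(t,ct,dark); b,sb,_=blob(s,cs,dark)
    print(n,a.round(1),sa,b.round(1),sb,onz(t,*a,.0825).round(4),onz(s,*b,.0815).round(4),tri(t,a,s,b))
a,sa,m=blob(t,(350,180,405,235),lambda a:(a.min(2)>115)); 
c=cv2.findContours(m,0,1)[0][0]; e=cv2.fitEllipse(c); print("plate top",a,sa,e,onz(t,*e[0],.082).round(4))
b,sb,m=blob(s,(270,145,318,170),lambda a:(a.min(2)>105)); c=cv2.findContours(m,0,1)[0][0]; e2=cv2.fitEllipse(c); print("plate side",sb,e2,onz(s,*e2[0],.082).round(4),tri(t,e[0],s,e2[0]))
b,sb,m=blob(s,(308,165,332,190),lambda a:(a.min(2)>110)); print("button side",b,sb,onz(s,*b,.061).round(4))
bt,st,m=blob(t,(335,235,357,260),lambda a:(a.min(2)>110)); print("button top",bt,st,onz(t,*bt,.058).round(4))
for p in [(475,328),(530,395),(565,262),(617,325)]: pass
E
```

```text
clear [175.9 166.8] [172 163   9   9  60] [190.9 239.2] [185 234  13  11 111] [0.6315 0.1392 0.0825] [0.6289 0.1433 0.0815] (array([0.63181043, 0.13981624, 0.07898872]), np.float64(0.0016307442218307172))
green [175.7 199.1] [171 195  10   9  70] [231.3 244.8] [226 239  12  12 112] [0.5486 0.1313 0.0825] [0.5462 0.1343 0.0815] (array([0.54834647, 0.13169306, 0.07963934]), np.float64(0.0018709197459711993))
brown [203.3 141.1] [199 137  10   9  71] [174.5 218. ] [170 214  11   9  83] [0.7035 0.0765 0.0825] [0.7007 0.0816 0.0815] (array([0.70433634, 0.07700093, 0.07849056]), np.float64(0.0014029874109682053))
plate top [378.61772152 207.23860759] [ 356  185   46   45 1580] ((378.6122131347656, 207.22201538085938), (42.40916442871094, 45.60507583618164), 125.47396087646484) [ 0.5543 -0.3666  0.082 ]
plate side [270 145  48  25 802] ((291.85577392578125, 154.5779266357422), (25.072019577026367, 49.01878356933594), 84.2121810913086) [ 0.5575 -0.3613  0.082 ] (array([ 0.55689855, -0.36715482,  0.07940542]), np.float64(0.004024219756457908))
button side [321.68181818 175.45454545] [317 172  10   9  66] [ 0.4522 -0.2897  0.061 ]Traceback (most recent call last):
  File "<stdin>", line 19, in <module>
  File "<stdin>", line 6, in blob
    return _wrapfunc(a, 'argmax', axis=axis, out=out, **kwds)
    return bound(*args, **kwds)
ValueError: attempt to get argmax of an empty sequence
```

```bash
cat >> h.py <<'E'
def delta(p):
    s=ctrl.observe(); M=R.from_euler('xyz',s["tcp_rot"],degrees=True)
    print("t",round(s["time"],2),"pos",np.round(s["ee_pos"],4),"rpy",np.round(s["tcp_rot"],2),"F",np.round(s["force"],1),"gap",round(s["finger_gap"],4),"q",np.round(s["joint_positions"],1))
    for q in np.atleast_2d(p): print("shift mm",(M.inv().apply(q-s["ee_pos"])*1000).round(1))
E
python3 -m crank '[[[637,-513,0],0,1],[[637,-513,0],0,1],[[637,-513,0],0,1],[[637,-513,0],0,1],[[637,-513,0],40,1],[[637,-513,0],40,1],[[637,-513,0],40,1],[[637,-513,0],40,1]]'
python3 -c "
from h import *
delta([.631,.14,.2])"
```

```text
time: 1.15
ee_pos: [0.4205, -0.2471, 0.2316]
tcp_rot: [180.0, -0.0, -8.0]
force: [0.5, -0.6, 0.1]
finger_gap: 0.0854
t 1.15 pos [ 0.4205 -0.2471  0.2316] rpy [ 1.7998e+02 -4.0000e-02 -7.9900e+00] F [ 0.5 -0.6  0.1] gap 0.0854 q [ 32.3  10.5  -8.6 109.6   1.8  60.  -75.1]
shift mm [ 154.7 -412.6   31.6]
```

```bash

python3 -m crank '[[[155,-413,0],5,1],[[155,-413,0],10,1],[[155,-413,0],10,1],[[155,-413,0],10,1],[[155,-413,0],10,1],[[155,-413,0],10,1],[[155,-413,0],10,1],[[155,-413,0],10,1]]'
python3 -c "
from h import *
delta([.631,.14,.2])"
```

```text
time: 1.95
ee_pos: [0.61, 0.1053, 0.2314]
tcp_rot: [180.0, -0.0, -17.7]
force: [0.5, 0.5, 0.4]
finger_gap: 0.0852
t 1.95 pos [0.61   0.1053 0.2314] rpy [ 1.80e+02 -3.00e-02 -1.77e+01] F [0.5 0.5 0.4] gap 0.0852 q [  -1.2   24.2  -18.    91.4    8.    65.6 -128.8]
shift mm [  9.5 -39.5  31.4]
```

```bash

python3 -m crank '[[[9,-39,30],0,1],[[9,-39,60],0,1],[[9,-39,60],0,1],[[9,-39,60],0,1]]'
python3 - <<'E'
from h import *
delta([.631,.14,.021])
w=grab("wrist"); save(w,"wrist1.png",None,1.2)
E
```

```text
time: 2.35
ee_pos: [0.6294, 0.137, 0.1713]
tcp_rot: [179.9, 0.1, -17.7]
force: [0.2, 0.2, 0.4]
finger_gap: 0.0857
t 2.35 pos [0.6294 0.137  0.1713] rpy [ 1.7993e+02  6.0000e-02 -1.7720e+01] F [0.2 0.2 0.4] gap 0.0857 q [  -4.3   29.7  -17.7   91.4   10.    60.6 -132.4]
shift mm [  0.8  -3.5 150.3]
```

View pics/wrist1.png

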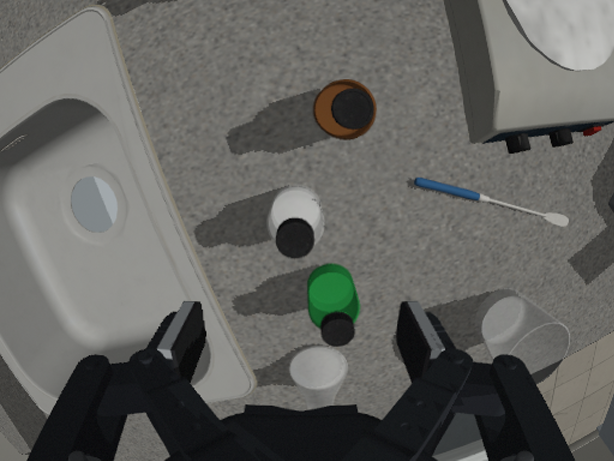

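The clear bottle's cap is at (295,237), the green bottle is nearer at (335,310), and the fingers are clear on both sides. I cross-check its position through the fisheye.

```bash

python3 - <<'E'
from h import *
w=grab("wrist"); im=w["img"].astype(int)
m=np.zeros(im.shape[:2],np.uint8); m[175:220,220:270]=im[175:220,220:270].max(2)<50
n,l,st,ce=cv2.connectedComponentsWithStats(m); i=1+np.argmax(st[1:,4]); print(st[i],ce[i],onz(w,*ce[i],.085,True).round(4))
delta([[.631,.14,.1],[.631,.14,.021]])
E
```

```text
[230 183  32  32 813] [245.48462485 198.59409594] [0.6324 0.1418 0.085 ]
t 2.45 pos [0.6305 0.1369 0.1733] rpy [-1.7996e+02 -1.3000e-01 -1.7780e+01] F [ 0.2 -0.3  0.1] gap 0.0855 q [  -4.2   29.5  -17.7   91.3   10.    60.5 -132.4]
shift mm [-0.6 -3.  73.3]
shift mm [ -0.8  -3.  152.3]
```

```bash

python3 -m crank '[[[0,-4,35],0,1],[[0,-4,70],0,1],[[0,-4,100],0,1],[[0,-4,125],0,1],[[0,-4,145],0,1],[[0,-4,152],0,1],[[0,-4,152],0,1]]' 
python3 -m crank '[[[0,0,0],0,0.3],[[0,0,0],0,0.3],[[0,0,0],0,0.3],[[0,0,0],0,0.3],[[0,0,0],0,0.3],[[0,0,0],0,0.3],[[0,0,0],0,0.3],[[0,0,0],0,0.3]]' 35
python3 -c "
from h import *
delta([.631,.14,.021])"
```

```text
time: 3.15
ee_pos: [0.6313, 0.1411, 0.02]
tcp_rot: [-180.0, -0.0, -17.7]
force: [0.0, 0.8, 0.0]
finger_gap: 0.0853
time: 3.95
ee_pos: [0.6317, 0.1418, 0.0208]
tcp_rot: [-180.0, -0.1, -17.7]
force: [-1.5, -1.5, 7.9]
finger_gap: 0.0444
t 3.95 pos [0.6317 0.1418 0.0208] rpy [-1.7996e+02 -1.1000e-01 -1.7690e+01] F [-1.5 -1.5  7.9] gap 0.0444 q [  -6.3   39.8  -15.4   97.    14.    45.  -135.9]
shift mm [-0.1  2.  -0.2]
```

```bash

python3 -m crank '[[[0,0,-5],0,0.3],[[0,0,-15],0,0.3],[[0,0,-40],0,0.3],[[0,0,-80],0,0.3],[[0,0,-120],0,0.3],[[0,0,-155],0,0.3],[[0,0,-155],0,0.3]]' 
python3 - <<'E'
from h import *
delta([.5555,-.366,.175])
s=grab("side");save(s,"side1.png",(120,120,360,330),2.5)
E
```

```text
time: 4.65
ee_pos: [0.6336, 0.143, 0.181]
tcp_rot: [-179.7, -0.5, -17.7]
force: [0.6, 0.3, -0.7]
finger_gap: 0.0446
t 4.65 pos [0.6336 0.143  0.181 ] rpy [-179.7    -0.47  -17.68] F [ 0.6  0.3 -0.7] gap 0.0446 q [  -4.5   29.3  -17.9   90.6   10.    61.1 -132.7]
shift mm [ 80.1 508.7   3.9]
```

View pics/side1.png

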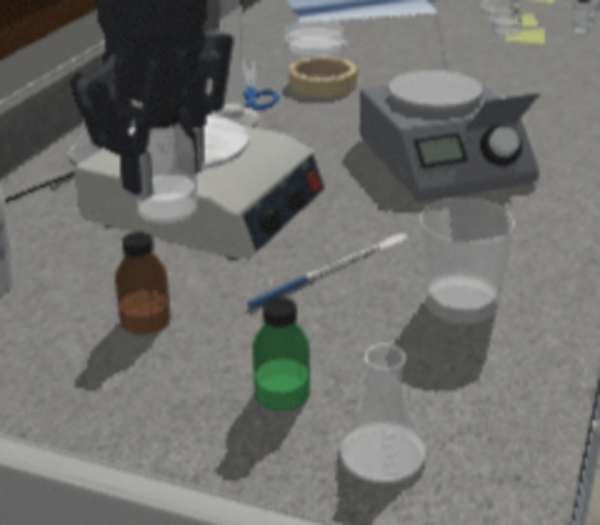

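The bottle is held upright at (167,185), and the bystanders are untouched. I carry it to the plate.

```bash

python3 -m crank '[[[3,20,0],0,0.3],[[9,60,0],0,0.3],[[16,105,0],0,0.3],[[23,150,0],0,0.3],[[31,195,0],0,0.3],[[38,240,0],0,0.3],[[45,285,0],0,0.3],[[52,330,0],0,0.3]]' 
python3 -m crank '[[[7,45,0],0,0.3],[[14,90,0],0,0.3],[[20,125,0],0,0.3],[[25,155,0],0,0.3],[[28,175,0],0,0.3],[[28,179,0],0,0.3],[[28,179,0],0,0.3]]' 
python3 -c "
from h import *
delta([.5555,-.366,.106])"
```

```text
time: 5.5
ee_pos: [0.5781, -0.1909, 0.1728]
tcp_rot: [180.0, 0.2, -17.7]
force: [1.7, 1.5, -1.6]
finger_gap: 0.0448
time: 6.2
ee_pos: [0.551, -0.3678, 0.1729]
tcp_rot: [-180.0, 0.1, -17.8]
force: [-0.4, 0.1, -1.9]
finger_gap: 0.0447
t 6.2 pos [ 0.551  -0.3678  0.1729] rpy [-1.7997e+02  1.5000e-01 -1.7780e+01] F [-0.4  0.1 -1.9] gap 0.0447 q [ 37.4  30.7 -11.5  88.7   6.6  61.4 -83.5]
shift mm [ 3.9 -3.1 66.9]
```

```bash

python3 -m crank '[[[4,-3,20],0,0.3],[[4,-3,40],0,0.3],[[4,-3,55],0,0.3],[[4,-3,62],0,0.3],[[4,-3,64],0,0.3],[[4,-3,65],0,0.3],[[4,-3,66],0,0.3]]' 
python3 -c "
from h import *
delta([.5555,-.366,.1028])"
python3 -m crank '[[[0,0,0.7],0,0.3],[[0,0,1.4],0,0.3],[[0,0,2.1],0,0.3]]' 
python3 -m crank '[[[0,0,0.7],0,0.3],[[0,0,1.4],0,0.3]]' 
```

```text
time: 6.9
ee_pos: [0.5577, -0.366, 0.1092]
tcp_rot: [180.0, -0.1, -17.7]
force: [-0.4, 0.1, -0.9]
finger_gap: 0.045
t 6.9 pos [ 0.5577 -0.366   0.1092] rpy [ 1.7998e+02 -8.0000e-02 -1.7680e+01] F [-0.4  0.1 -0.9] gap 0.045 q [ 36.7  34.6 -11.1  91.4   7.7  54.6 -84.7]
shift mm [-2.1  0.6  6.4]
time: 7.2
ee_pos: [0.5573, -0.366, 0.1065]
tcp_rot: [180.0, -0.0, -17.7]
force: [0.7, 0.5, -2.0]
finger_gap: 0.0449
time: 7.4
ee_pos: [0.5572, -0.3658, 0.1048]
tcp_rot: [-180.0, -0.0, -17.7]
force: [-0.4, 0.6, -1.9]
finger_gap: 0.0448
```

```bash

python3 -m crank '[[[0,0,0.7],0,0.3],[[0,0,1.3],0,0.3],[[0,0,1.3],0,0.3]]' 
python3 -m crank '[[[0,0,0.6],0,0.3],[[0,0,0.6],0,0.3]]'
python3 -m crank '[[[0,0,0.5],0,0.3],[[0,0,0.5],0,0.3]]'
```

```text
time: 7.7
ee_pos: [0.5571, -0.3657, 0.1034]
tcp_rot: [-180.0, 0.0, -17.7]
force: [0.6, 0.5, -2.8]
finger_gap: 0.0446
time: 7.9
ee_pos: [0.5572, -0.3658, 0.103]
tcp_rot: [180.0, -0.0, -17.7]
force: [-0.4, 0.2, -1.4]
finger_gap: 0.0449
time: 8.1
ee_pos: [0.5572, -0.3658, 0.1029]
tcp_rot: [180.0, -0.0, -17.7]
force: [-1.4, 1.7, 3.5]
finger_gap: 0.0446
```

```bash

python3 -m crank '[[[0,0,0.3],0,0.3],[[0,0,0.3],0,0.56],[[0,0,0.3],0,0.6],[[0,0,0.3],0,0.65],[[0,0,0.3],0,0.75],[[0,0,0.3],0,0.85],[[0,0,0.3],0,1],[[0,0,0.3],0,1]]'
python3 - <<'E'
from h import *
delta([.5555,-.366,.22])
s=grab("side");save(s,"side2.png",(240,90,360,205),5)
E
```

```text
time: 8.9
ee_pos: [0.5572, -0.3658, 0.1021]
tcp_rot: [-180.0, -0.0, -17.7]
force: [1.0, 0.6, 0.1]
finger_gap: 0.085
t 8.9 pos [ 0.5572 -0.3658  0.1021] rpy [-180.     -0.    -17.68] F [1.  0.6 0.1] gap 0.085 q [ 36.6  35.1 -11.1  91.7   7.8  54.  -84.8]
shift mm [  -1.6    0.7 -117.9]
```

View pics/side2.png

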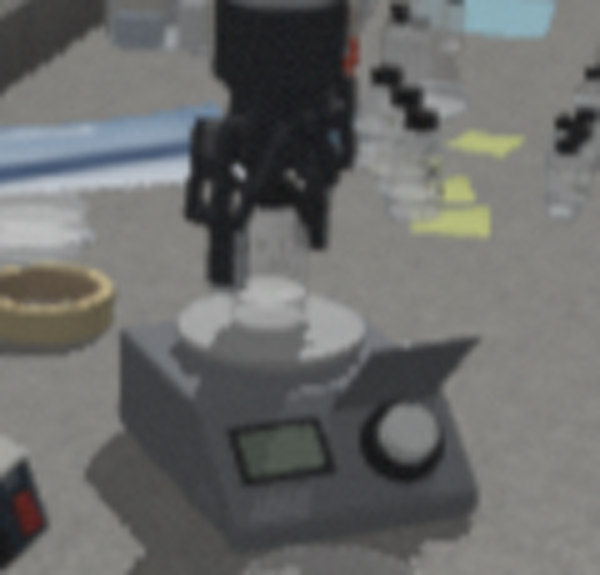

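The bottle stands upright near the centre of the plate. I lift off, then check how the tool behaves at the reach limit. Rows cannot tilt it directly, and the visor blocks a vertical approach.

```bash

python3 -m crank '[[[0,0,-10],0,1],[[0,0,-40],0,1],[[0,0,-90],0,1],[[0,0,-140],0,1],[[0,0,-190],0,1],[[0,0,-240],0,1],[[0,0,-290],0,1],[[0,0,-340],0,0]]'
python3 -m crank '[[[0,0,-400],0,0],[[0,0,-400],0,0],[[0,0,-400],0,0],[[0,0,-400],0,0],[[0,0,-400],0,0],[[0,0,-400],0,0],[[0,0,-400],0,0],[[0,0,-400],0,0]]'
python3 -c "
from h import *
delta([.5555,-.366,.22])"
```

```text
time: 9.75
ee_pos: [0.5565, -0.3654, 0.4456]
tcp_rot: [180.0, -0.1, -17.7]
force: [0.8, -1.0, 0.2]
finger_gap: 0.0733
time: 10.55
ee_pos: [0.5362, -0.2828, 0.6697]
tcp_rot: [175.8, -10.9, -12.2]
force: [8.2, 9.0, -2.4]
finger_gap: -0.0001
t 10.55 pos [ 0.5362 -0.2828  0.6697] rpy [175.78 -10.87 -12.24] F [ 8.2  9.  -2.4] gap -0.0001 q [  8.5  14.5  21.3  48.6  -4.4 106.2 -75.6]
shift mm [-49.  44. 453.]
```

The tool does tilt once joint 6 saturates. I check whether the tilt is kept when the arm comes back into reach.

```bash

python3 -m crank '[[[0,0,40],0,0],[[0,0,80],0,0],[[0,0,120],0,0],[[0,0,150],0,0],[[0,0,150],0,0]]'
python3 -c "
from h import *
delta([.5555,-.366,.22])"
```

```text
time: 11.05
ee_pos: [0.5442, -0.328, 0.5116]
tcp_rot: [175.3, -9.6, -15.7]
force: [-0.4, 0.8, 0.2]
finger_gap: 0.0
t 11.05 pos [ 0.5442 -0.328   0.5116] rpy [175.25  -9.59 -15.67] F [-0.4  0.8  0.2] gap 0.0 q [  7.1  13.   24.   71.6  -3.   85.9 -76.1]
shift mm [-27.7   9.3 292.8]
```

The tilt is kept: 10.7° with joint 6 free again. I build it up toward 40° and yaw so the thin side of the fingers faces the visor.

```bash
cat >> h.py <<'E'
def tilt():
    s=ctrl.observe(); M=R.from_euler('xyz',s["tcp_rot"],degrees=True).as_matrix(); z=M[:,2]
    print("t",round(s["time"],2),"pos",np.round(s["ee_pos"],3),"tilt",np.degrees(np.arccos(-z[2])).round(1),"dir",np.degrees(np.arctan2(z[1],z[0])).round(1),"toolx az",np.degrees(np.arctan2(M[1,0],M[0,0])).round(1),"q",np.round(s["joint_positions"],1))
E
python3 -m crank '[[[0,0,-500],0,0],[[0,0,-500],0,0],[[0,0,-500],0,0],[[0,0,-500],0,0],[[0,0,-500],0,0],[[0,0,-500],0,0],[[0,0,-500],0,0],[[0,0,-500],0,0]]'
python3 -c "
from h import *
tilt()"
```

```text
time: 11.85
ee_pos: [0.4733, -0.2779, 0.7099]
tcp_rot: [174.1, -13.9, -15.3]
force: [0.7, 0.3, -0.3]
finger_gap: 0.0
t 11.85 pos [ 0.473 -0.278  0.71 ] tilt 15.1 dir -38.5 toolx az -15.3 q [-14.    7.8  48.   53.4  -4.6 106.2 -75. ]
```

```bash

python3 -c "
from h import *
delta([[.9,-.65,.9],[.9,-.65,.75]])"

```

```text
t 11.85 pos [ 0.4733 -0.2779  0.7099] rpy [174.13 -13.89 -15.33] F [ 0.7  0.3 -0.3] gap 0.0 q [-14.    7.8  48.   53.4  -4.6 106.2 -75. ]
shift mm [540.6 251.1 -36.6]
shift mm [504.5 236.2 108.3]
```

```bash

python3 -m crank '[[[540,250,-37],0,0],[[540,250,-37],0,0],[[540,250,-37],0,0],[[540,250,-37],0,0],[[540,250,-37],0,0],[[540,250,-37],0,0],[[540,250,-37],0,0],[[540,250,-37],0,0]]'
python3 -c "
from h import *
tilt();delta([.5,-.35,.35])"
```

```text
time: 12.65
ee_pos: [0.6429, -0.4394, 0.6515]
tcp_rot: [173.0, -16.7, -15.0]
force: [0.3, -0.7, 0.4]
finger_gap: 0.0005
t 12.65 pos [ 0.643 -0.439  0.651] tilt 18.0 dir -38.3 toolx az -15.0 q [ 24.4  33.9  20.5  22.8 -12.3 106.2 -71.5]
t 12.65 pos [ 0.6429 -0.4394  0.6515] rpy [172.96 -16.65 -14.95] F [ 0.3 -0.7  0.4] gap 0.0005 q [ 24.4  33.9  20.5  22.8 -12.3 106.2 -71.5]
shift mm [-240.7  -78.8  234.8]
```

```bash

python3 -c "
from h import *
delta([.3,-.75,1.1])"
```

```text
t 12.65 pos [ 0.6429 -0.4394  0.6515] rpy [172.96 -16.65 -14.95] F [ 0.3 -0.7  0.4] gap 0.0005 q [ 24.4  33.9  20.5  22.8 -12.3 106.2 -71.5]
shift mm [-112.1  447.2 -450.2]
```

```bash

python3 -m crank '[[[-112,447,-450],0,0],[[-112,447,-450],0,0],[[-112,447,-450],0,0],[[-112,447,-450],0,0],[[-112,447,-450],0,0],[[-112,447,-450],0,0],[[-112,447,-450],0,0],[[-112,447,-450],0,0]]'
python3 -c "
from h import *
tilt();delta([[.3,-.75,1.1],[.45,-.9,.7]])"
```

```text
time: 13.45
ee_pos: [0.4061, -0.5507, 0.7264]
tcp_rot: [170.9, -19.3, -14.6]
force: [0.4, -0.8, 0.3]
finger_gap: 0.0002
t 13.45 pos [ 0.406 -0.551  0.726] tilt 21.3 dir -40.6 toolx az -14.6 q [ 47.8  21.8   9.   31.4  -9.1 106.2 -54.7]
t 13.45 pos [ 0.4061 -0.5507  0.7264] rpy [170.85 -19.27 -14.59] F [ 0.4 -0.8  0.3] gap 0.0002 q [ 47.8  21.8   9.   31.4  -9.1 106.2 -54.7]
shift mm [  73.8  275.6 -330.4]
shift mm [114.5 312.  119.1]
```

```bash

python3 -m crank '[[[74,276,-330],0,0],[[74,276,-330],0,0],[[74,276,-330],0,0],[[74,276,-330],0,0],[[74,276,-330],0,0],[[74,276,-330],0,0],[[74,276,-330],0,0],[[74,276,-330],0,0]]'
python3 -c "
from h import *
tilt();delta([[.25,-.8,1.1],[.45,-.9,.7]])"
```

```text
time: 14.25
ee_pos: [0.313, -0.6041, 0.7494]
tcp_rot: [168.4, -21.6, -14.1]
force: [-0.2, -0.1, 0.4]
finger_gap: 0.0001
t 14.25 pos [ 0.313 -0.604  0.749] tilt 24.4 dir -43.2 toolx az -14.1 q [ 61.7  21.4   2.2  29.2  -9.5 106.2 -47.3]
t 14.25 pos [ 0.313  -0.6041  0.7494] rpy [168.45 -21.61 -14.12] F [-0.2 -0.1  0.4] gap 0.0001 q [ 61.7  21.4   2.2  29.2  -9.5 106.2 -47.3]
shift mm [ 116.8  267.5 -283. ]
shift mm [172.4 224.1 169.8]
```

Tilt is steadily growing (24.4°, direction −43°). I do two more pushes.

```bash

python3 -m crank '[[[117,268,-283],0,0],[[117,268,-283],0,0],[[117,268,-283],0,0],[[117,268,-283],0,0],[[117,268,-283],0,0],[[117,268,-283],0,0],[[117,268,-283],0,0],[[117,268,-283],0,0]]'
python3 -m crank '[[[117,268,-283],0,0],[[117,268,-283],0,0],[[117,268,-283],0,0],[[117,268,-283],0,0],[[117,268,-283],0,0],[[117,268,-283],0,0],[[117,268,-283],0,0],[[117,268,-283],0,0]]'
python3 -c "
from h import *
tilt();delta([[.25,-.8,1.1],[.45,-.9,.7]])"
```

```text
time: 15.05
ee_pos: [0.2566, -0.6471, 0.7672]
tcp_rot: [165.6, -24.0, -13.5]
force: [-0.1, -0.0, -0.3]
finger_gap: 0.0002
time: 15.85
ee_pos: [0.2025, -0.6692, 0.7891]
tcp_rot: [162.6, -26.0, -12.9]
force: [0.6, 0.2, -0.2]
finger_gap: -0.0
t 15.85 pos [ 0.203 -0.669  0.789] tilt 31.0 dir -48.4 toolx az -12.9 q [ 76.3  23.9  -0.9  21.4 -13.8 106.1 -38.6]
t 15.85 pos [ 0.2025 -0.6692  0.7891] rpy [162.6  -26.03 -12.89] F [ 0.6  0.2 -0.2] gap -0.0 q [ 76.3  23.9  -0.9  21.4 -13.8 106.1 -38.6]
shift mm [ 204.2  185.2 -200. ]
shift mm [223.9  99.6 249.7]
```

```bash

python3 -m crank '[[[160,260,-250],0,0],[[160,260,-250],0,0],[[160,260,-250],0,0],[[160,260,-250],0,0],[[160,260,-250],0,0],[[160,260,-250],0,0],[[160,260,-250],0,0],[[160,260,-250],0,0]]'
python3 -m crank '[[[160,260,-250],0,0],[[160,260,-250],0,0],[[160,260,-250],0,0],[[160,260,-250],0,0],[[160,260,-250],0,0],[[160,260,-250],0,0],[[160,260,-250],0,0],[[160,260,-250],0,0]]'
python3 -c "
from h import *
tilt()
# scale yaw from top view: edges of scale body
t=grab('top');save(t,'top1.png',(295,160,425,280),5)"
```

```text
time: 16.65
ee_pos: [0.1806, -0.683, 0.811]
tcp_rot: [159.6, -28.0, -12.2]
force: [0.0, -0.0, -1.0]
finger_gap: 0.0002
time: 17.45
ee_pos: [0.1562, -0.6829, 0.8375]
tcp_rot: [156.6, -29.7, -11.3]
force: [0.1, 0.3, 0.5]
finger_gap: -0.0001
t 17.45 pos [ 0.156 -0.683  0.837] tilt 37.2 dir -52.5 toolx az -11.3 q [ 81.2  24.9   2.   14.7 -19.3 106.1 -36.1]
```

View pics/top1.png

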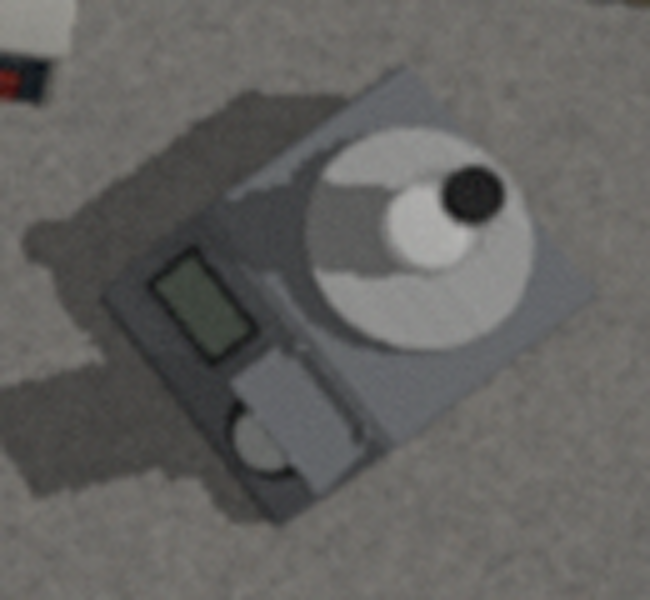

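The bottle stands inside the plate. The visor's free edge runs (233,383)–(318,495) and the front edge (105,300)–(280,523), both in crop pixels. I compute the button pose.

```bash
cat >> h.py <<'E'
E
python3 - <<'E'
from h import *
t=grab("top"); s=grab("side")
P=lambda u,v,z: onz(t,295+(u+.5)/5-.5,160+(v+.5)/5-.5,z)
fl,fr=P(105,300,.02),P(280,523,.02); bl,br=P(408,67,.068),P(598,297,.068); vl,vr=P(233,383,.114),P(318,495,.114); bs,be=P(285,345,.07),0
ang=lambda a:np.degrees(np.arctan2(a[1],a[0])).round(1)
print("front",fl.round(3),fr.round(3),"yaw",ang(fl-fr)-90,"back",ang(bl-br)-90,"visor",ang(vl-vr)-90, np.linalg.norm(vl-vr),np.linalg.norm(fl-fr), "sides", ang(bl-fl),ang(br-fr))
# side view edges of visor: crop side2 (240,90,x5): free edge (478,340) right corner, (385?,)
S=lambda u,v,z: onz(s,240+(u+.5)/5-.5,90+(v+.5)/5-.5,z)
yaw=np.radians(-53)
for yaw in np.radians([-51,-53,-55]):
    X=np.array([np.cos(yaw),np.sin(yaw),0]);Y=np.array([-X[1],X[0],0]);Z=np.array([0,0,1.])
    c=(fl+fr)/2+X*.095-Z*.02; plate=np.array([.5555,-.366,.082]); 
    ve=(vl+vr)/2; b1=ve+X*.0081-Z*.0532
    print(np.degrees(yaw),"button from visor",b1.round(4),"in scale frame",((b1-c)@X).round(4),((b1-c)@Y).round(4),"plate",((plate-c)@X).round(4),((plate-c)@Y).round(4))
    print("  side px of b1",proj(s,b1),"top px",proj(t,b1))
im=s["img"].astype(int)[160:192,305:335]; m=(im.min(2)>95).astype(np.uint8)
n,l,st,ce=cv2.connectedComponentsWithStats(m)
for i in range(1,n): print(st[i],ce[i]+[305,160])
E
```

```text
front [ 0.527 -0.221  0.02 ] [ 0.418 -0.312  0.02 ] yaw -50.5 back -51.1 visor -51.7 0.06323023222547107 0.14197917173493232 sides -50.6 -51.9
-51.0 button from visor [ 0.4538 -0.2953  0.0608] in scale frame -0.0844 -0.0325 plate 0.0346 0.002
  side px of b1 (np.float64(321.5013250725076), np.float64(174.6598616447452)) top px (np.float64(347.49784566849587), np.float64(247.7539700983911))
-53.0 button from visor [ 0.4536 -0.2954  0.0608] in scale frame -0.0833 -0.0324 plate 0.0344 0.0065
  side px of b1 (np.float64(321.5929398849732), np.float64(174.64669130257747)) top px (np.float64(347.56912127357896), np.float64(247.8490108338781))
-55.0 button from visor [ 0.4533 -0.2956  0.0608] in scale frame -0.0821 -0.0323 plate 0.0341 0.0111
  side px of b1 (np.float64(321.68609766701957), np.float64(174.63492870279254)) top px (np.float64(347.6371688322591), np.float64(247.94632825808344))
[0 0 4 2 6] [306.16666667 160.33333333]
[7 0 2 2 3] [312.33333333 160.33333333]
[24  0  6 25 91] [332.27472527 170.67032967]
[2 5 2 2 3] [307.66666667 165.66666667]
[5 4 1 1 1] [310. 164.]
[11 11 11 10 90] [321.28888889 175.56666667]
```

```bash
cat >> h.py <<'E'
B=np.array([.4538,-.2953,.0605]); yw=np.radians(-51.2); X=np.array([np.cos(yw),np.sin(yw),0]); Yb=np.array([-X[1],X[0],0])
c40,s40=np.cos(np.radians(40)),np.sin(np.radians(40)); N=-s40*X+c40*np.array([0,0,1]); U=c40*X+s40*np.array([0,0,1])
def button(pts):
    tilt(); s=ctrl.observe(); M=R.from_euler('xyz',s["tcp_rot"],degrees=True).as_matrix()
    print("turn for tool x||U:",np.degrees(np.arctan2(U@M[:,1],U@M[:,0])).round(1),"-z.N deg",np.degrees(np.arccos(-M[:,2]@N)).round(1),"F",np.round(s["force"],1))
    d=s["ee_pos"]-B; print("tip u,y,n mm",np.round([d@U*1e3,d@Yb*1e3,d@N*1e3],1))
    for u,y,n in pts: p=B+(U*u+Yb*y+N*n)/1e3; print((u,y,n),p.round(3),"shift",(M.T@(p-s["ee_pos"])*1e3).round(1))
E
python3 -c "
from h import *
button([(-10,0,250),(-4,0,120)])"
```

```text
t 17.6 pos [ 0.156 -0.683  0.838] tilt 37.2 dir -52.5 toolx az -11.3 q [ 81.1  24.9   2.   14.7 -19.3 106.1 -36.1]
turn for tool x||U: 33.9 -z.N deg 2.9 F [-1.   0.  -0.4]
tip u,y,n mm [ 588.  -474.8  521. ]
(-10, 0, 250) [ 0.348 -0.164  0.246] shift [-218.6 -722.9  293.4]
(-4, 0, 120) [ 0.404 -0.233  0.15 ] shift [-207.3 -717.5  422.9]
```

```bash

python3 -m crank '[[[-213,-720,360],0,0],[[-213,-720,360],0,0],[[-213,-720,360],8,0],[[-213,-720,360],16,0],[[-213,-720,360],24,0],[[-213,-720,360],32,0],[[-213,-720,360],34,0],[[-213,-720,360],34,0]]'
python3 -c "
from h import *
button([(-5,0,180),(-4,0,80)])"
```

```text
time: 18.4
ee_pos: [0.2504, -0.482, 0.5728]
tcp_rot: [179.4, -37.2, -51.5]
force: [1.1, -1.1, -0.5]
finger_gap: -0.0002
t 18.4 pos [ 0.25  -0.482  0.573] tilt 37.2 dir -52.5 toolx az -51.5 q [ 70.  -12.2  -7.   96.3  -8.8  59.3 -77. ]
turn for tool x||U: -0.2 -z.N deg 2.9 F [ 1.1 -1.1 -0.5]
tip u,y,n mm [ 343.1 -275.6  380.9]
(-5, 0, 180) [ 0.379 -0.202  0.195] shift [-339.1 -277.3  213.6]
(-4, 0, 80) [ 0.42  -0.253  0.119] shift [-333.2 -278.7  313.5]
```

```bash

python3 -m crank '[[[-337,-278,280],0,0],[[-337,-278,280],0,0],[[-337,-278,280],0,0],[[-337,-278,280],0,0],[[-337,-278,280],0,0],[[-337,-278,280],0,0]]'
python3 -c "
from h import *
button([(-5,0,120),(-4,0,60)])"
```

```text
time: 19.0
ee_pos: [0.3395, -0.3392, 0.3249]
tcp_rot: [179.4, -37.3, -51.4]
force: [0.4, -0.6, -0.8]
finger_gap: 0.0001
t 19.0 pos [ 0.34  -0.339  0.325] tilt 37.3 dir -52.4 toolx az -51.4 q [  71.7  -15.3  -33.   129.1    2.2   27.6 -106.3]
turn for tool x||U: -0.1 -z.N deg 2.8 F [ 0.4 -0.6 -0.8]
tip u,y,n mm [ 141.3 -116.6  226.6]
(-5, 0, 120) [ 0.403 -0.232  0.149] shift [-141.3 -117.7  111.9]
(-4, 0, 60) [ 0.428 -0.263  0.104] shift [-137.5 -118.5  171.8]
```

```bash

python3 -m crank '[[[-40,-34,42],0,0],[[-70,-60,77],0,0],[[-100,-86,112],0,0],[[-130,-112,145],0,0],[[-139,-118,160],0,0],[[-139,-118,160],0,0]]'
python3 - <<'E'
from h import *
button([(-5,0,60),(-4,0,8)])
s=grab("side");save(s,"side3.png",(250,100,370,205),5)
E
```

```text
time: 19.6
ee_pos: [0.3673, -0.2611, 0.1934]
tcp_rot: [179.9, -36.7, -51.3]
force: [-0.1, 0.6, -0.2]
finger_gap: -0.0
t 19.6 pos [ 0.367 -0.261  0.193] tilt 36.7 dir -51.5 toolx az -51.3 q [ 107.7   -9.1  -83.8  140.5   46.5   11.6 -163.5]
turn for tool x||U: -0.1 -z.N deg 3.3 F [-0.1  0.6 -0.2]
tip u,y,n mm [ 23.4 -46.  153.8]
(-5, 0, 60) [ 0.427 -0.262  0.103] shift [-23.2 -46.3  95.1]
(-4, 0, 8) [ 0.449 -0.289  0.064] shift [-19.2 -46.5 147. ]
```

View pics/side3.png

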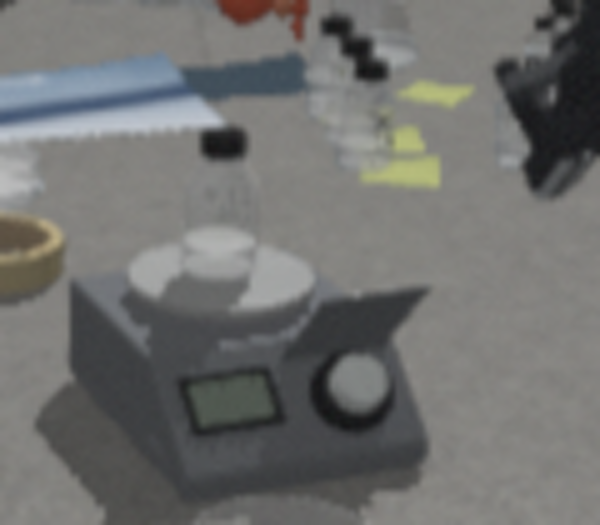

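The scene is intact. The arm ended up cramped, though: q3 and q7 are at their limits because a 37° tilt puts the wrist too close to the base. I fit a compact kinematic model to the logged poses to find a tilt and wrist choice that reach the button comfortably.

```bash
cat > kin.py <<'E'
import numpy as np, itertools
from scipy.spatial.transform import Rotation as R
from scipy.optimize import least_squares
D=[([63.644,23.554,-.728,91.456,.321,64.991,-4.71],[.2384,-.5772,.2304],[-179.908,0.006,22.449]),
([32.3,10.5,-8.6,109.6,1.8,60,-75.1],[.4205,-.2471,.2316],[179.98,-.04,-7.99]),
([-1.2,24.2,-18,91.4,8,65.6,-128.8],[.61,.1053,.2314],[180,-.03,-17.7]),
([-4.2,29.5,-17.7,91.3,10,60.5,-132.4],[.6305,.1369,.1733],[-179.96,-.13,-17.78]),
([-6.3,39.8,-15.4,97,14,45,-135.9],[.6317,.1418,.0208],[-179.96,-.11,-17.69]),
([36.6,35.1,-11.1,91.7,7.8,54,-84.8],[.5572,-.3658,.1021],[-180,0,-17.68]),
([8.5,14.5,21.3,48.6,-4.4,106.2,-75.6],[.5362,-.2828,.6697],[175.78,-10.87,-12.24]),
([7.1,13,24,71.6,-3,85.9,-76.1],[.5442,-.328,.5116],[175.25,-9.59,-15.67]),
([-14,7.8,48,53.4,-4.6,106.2,-75],[.4733,-.2779,.7099],[174.13,-13.89,-15.33]),
([24.4,33.9,20.5,22.8,-12.3,106.2,-71.5],[.6429,-.4394,.6515],[172.96,-16.65,-14.95]),
([47.8,21.8,9,31.4,-9.1,106.2,-54.7],[.4061,-.5507,.7264],[170.85,-19.27,-14.59]),
([76.3,23.9,-.9,21.4,-13.8,106.1,-38.6],[.2025,-.6692,.7891],[162.6,-26.03,-12.89]),
([70,-12.2,-7,96.3,-8.8,59.3,-77],[.2504,-.482,.5728],[179.4,-37.2,-51.5]),
([71.7,-15.3,-33,129.1,2.2,27.6,-106.3],[.3395,-.3392,.3249],[179.4,-37.3,-51.4]),
([107.7,-9.1,-83.8,140.5,46.5,11.6,-163.5],[.3673,-.2611,.1934],[179.9,-36.7,-51.3])]
def fk(q,p,s):
    h,a,b,c,e1,e2,e3,o1,o7,ox,oy=p; q=np.array(q,float)
    rz=lambda t:R.from_euler('z',t,degrees=True).as_matrix(); ry=lambda t:R.from_euler('y',t,degrees=True).as_matrix()
    M=rz(s[0]*q[0]+o1); x=np.array([ox,oy,h]); 
    M=M@ry(q[1]); x=x+M@[0,0,a]; M=M@rz(s[1]*q[2]); x=x+M@[e1,0,0]; M=M@ry(q[3]); x=x+M@[e2,0,0]+M@[0,0,b]
    M=M@rz(s[2]*q[4])@ry(q[5]); x=x+M@[e3,0,c]; M=M@rz(s[3]*q[6]+o7); return x,M
def err(p,s):
    o=[]
    for q,x,r in D:
        X,M=fk(q,p,s); E=R.from_euler('xyz',r,degrees=True).as_matrix()
        o+=list(X-x)+list(.3*(M-E).ravel())
    return np.array(o)
def fit():
    best=None
    for s in itertools.product([1,-1],repeat=4):
        for o7 in(0,90,180,270):
            g=least_squares(err,[.3,.3,.35,.3,0,0,0,0,o7,0,0],args=(s,),x_scale=[.1]*7+[30,30,.1,.1],max_nfev=60)
            if best is None or g.cost<best[0]: best=(g.cost,g.x,s)
    return best
LO=np.array([-169.25,-16.82,-84.01,7.8,-59.2,7.22,-163.78]);HI=np.array([169.25,113.86,82.57,145.47,239.2,106.19,163.78])
def ik(pos,Rm,p,s,q0,m=2):
    f=lambda q:np.r_[(fk(q,p,s)[0]-pos)*10,(fk(q,p,s)[1]-Rm).ravel(),1e-4*(q-q0)]
    g=least_squares(f,np.clip(q0,LO+m+.1,HI-m-.1),bounds=(LO+m,HI-m),x_scale=30)
    X,M=fk(g.x,p,s); return g.x,np.linalg.norm(X-pos)*1e3,np.degrees(R.from_matrix(M.T@Rm).magnitude())
if __name__=="__main__":
    import pickle; b=fit(); pickle.dump(b,open("kin.pkl","wb")); print(b[0],b[1].round(4),b[2])
    e=err(b[1],b[2]).reshape(len(D),12); print((np.abs(e[:,:3]).max(1)*1e3).round(1),(np.abs(e[:,3:]).max(1)/.3*57.3).round(1))
E
time python3 kin.py
cat > plan.py <<'E'
from kin import *; from h import U,N,Yb,B,X
import pickle; c,p,s=pickle.load(open("kin.pkl","rb")); rng=np.random.default_rng(0)
def ori(th,flip):
    z=np.sin(np.radians(th))*X-np.array([0,0,np.cos(np.radians(th))]); y=Yb*(-1 if not flip else 1); return np.c_[np.cross(y,z),y,z]
if __name__=="__main__":
  for th in(37,32,27,22):
   for flip in(0,1):
    for n in(-8,60,110):
      best=None
      for k in range(12):
        q,e,a=ik(B+(-3*U+n*N)/1e3,ori(th,flip),p,s,rng.uniform([20,-10,-70,90,-50,10,-150],[120,40,70,140,50,60,150]),4)
        if best is None or e+a<best[1]+best[2]-.2: best=(q,e,a)
      print(th,flip,n,best[0].round(0),round(best[1],1),round(best[2],1))
E
time python3 plan.py
```

```text
0.0010178230814310739 [ 2.57700e-01  5.30100e-01  4.52100e-01  3.11800e-01  7.00000e-04
  9.50000e-03 -7.00000e-03 -2.81390e+00  8.73571e+01 -5.40000e-03
 -1.51000e-02] (-1, -1, -1, -1)
[11.3  8.8  4.7  5.   8.5  4.9  2.2  6.3 12.9  6.8  6.1 10.2  4.7  7.1
  6.6] [0.2 0.2 0.2 0.1 0.1 0.2 0.5 0.5 0.6 0.7 0.8 1.2 1.7 1.6 1.5]
37 0 -8 [ 42.  28. -26. 135. 119.  32. 127.] 0.0 0.0
37 0 60 [ 66.  27. -59. 139. 103.  43. 142.] 0.0 0.0
37 0 110 [ 53.  11. -44. 140.  90.  28. 149.] 0.0 0.0
37 1 -8 [ 65.  39. -56. 135. 113.  50. -40.] 0.0 0.0
37 1 60 [ 71.  32. -68. 139. 102.  50. -35.] 0.0 0.0
37 1 110 [ 21.   8.  -9. 140.  89.  22. -31.] 0.0 0.0
32 0 -8 [ 39.  26. -21. 132. 107.  23. 139.] 0.0 0.0
32 0 60 [-35.  28.  63. 134. -55.  11. -70.] 2.2 3.2
32 0 110 [ 81.  24. -79. 137.  83.  43. 160.] 0.0 0.0
32 1 -8 [ 52.  29. -37. 132. 105.  31. -36.] 0.0 0.0
32 1 60 [ 53.  19. -40. 136.  90.  28. -27.] 0.0 0.0
32 1 110 [ 17.   7.  -2. 138.  67.  19.  -8.] 0.0 0.0
27 0 -8 [-14.  31.  44. 128. -55.  11. -67.] 1.8 3.0
27 0 60 [-32.  27.  62. 133. -55.  14. -68.] 0.0 0.0
27 0 110 [   5.    8.   13.  135.   40.   18. -160.] 0.0 0.0
27 1 -8 [ 49.  28. -32. 130.  89.  25. -21.] 0.0 0.0
27 1 60 [  5.  15.  17. 133.  46.  11.  16.] 0.0 0.0
27 1 110 [ 13.   8.   4. 135.  44.  19.  17.] 0.0 0.0
22 0 -8 [ -6.  29.  36. 127. -40.  11. -80.] 0.0 0.0
22 0 60 [-24.  23.  53. 130. -31.  17. -89.] 0.0 0.0
22 0 110 [  36.    9.  -19.  132.   34.   25. -152.] 0.0 0.0
22 1 -8 [ 21.  24.   4. 127.  40.  11.  25.] 0.0 0.0
22 1 60 [ 43.  16. -25. 130.  50.  22.  15.] 0.0 0.0
22 1 110 [ 54.  10. -38. 132.  41.  27.  21.] 0.0 0.0
real	1m45.779s
user	1m43.123s
sys	0m0.425s

real	1m4.526s
user	1m3.762s
sys	0m0.481s
```

With the half-turned wrist (tool x along −U), the model reaches the 37° pose with q7 mid-range. I turn −180° in free space.

```bash

python3 -m crank '[[[0,0,0],-8,0],[[0,0,0],-16,0],[[0,0,0],-24,0],[[0,0,0],-32,0],[[0,0,0],-40,0],[[0,0,0],-48,0],[[0,0,0],-56,0],[[0,0,0],-64,0]]'
python3 -c "
from h import *
button([(-5,0,110)])"
python3 -m crank '[[[0,0,0],-8,0],[[0,0,0],-16,0],[[0,0,0],-24,0],[[0,0,0],-32,0],[[0,0,0],-40,0],[[0,0,0],-48,0],[[0,0,0],-56,0],[[0,0,0],-64,0]]'
python3 -c "
from h import *
button([(-5,0,110)])"
```

```text
time: 20.45
ee_pos: [0.3713, -0.2577, 0.1946]
tcp_rot: [146.0, -15.2, 17.7]
force: [1.2, 0.7, 0.3]
finger_gap: -0.0003
t 20.45 pos [ 0.371 -0.258  0.195] tilt 36.9 dir -51.0 toolx az 17.7 q [  92.6   -4.   -74.3  140.5   60.9   18.  -114.9]
turn for tool x||U: 64.2 -z.N deg 3.1 F [1.2 0.7 0.3]
tip u,y,n mm [ 24.2 -40.7 154.8]
(-5, 0, 110) [ 0.407 -0.237  0.142] shift [ 25.  -41.7  46.4]
time: 21.25
ee_pos: [0.3713, -0.2577, 0.1947]
tcp_rot: [149.4, 21.7, 71.0]
force: [-0.4, -0.3, 0.4]
finger_gap: -0.0002
t 21.25 pos [ 0.371 -0.258  0.195] tilt 36.9 dir -51.0 toolx az 71.0 q [ 84.5  -3.3 -67.5 140.6  62.2  19.3 -52.7]
turn for tool x||U: 128.2 -z.N deg 3.1 F [-0.4 -0.3  0.4]
tip u,y,n mm [ 24.3 -40.7 154.8]
(-5, 0, 110) [ 0.407 -0.237  0.142] shift [48.5  4.1 46.4]
```

```bash

python3 -m crank '[[[12,1,6],-8,0],[[24,2,12],-16,0],[[36,3,18],-24,0],[[48,4,24],-32,0],[[48,4,32],-40,0],[[48,4,40],-48,0],[[48,4,46],-52,0],[[48,4,46],-52,0]]'
python3 -c "
from h import *
button([(-4,0,60),(-4,0,20)])"
```

```text
time: 22.05
ee_pos: [0.4067, -0.2373, 0.1412]
tcp_rot: [179.8, 36.8, 128.7]
force: [-0.0, -0.1, -0.5]
finger_gap: 0.0002
t 22.05 pos [ 0.407 -0.237  0.141] tilt 36.8 dir -51.0 toolx az 128.7 q [ 69.9  18.  -70.4 141.   88.2  42.5 -32.2]
turn for tool x||U: 179.9 -z.N deg 3.3 F [-0.  -0.1 -0.5]
tip u,y,n mm [ -5.3  -0.4 109.8]
(-4, 0, 60) [ 0.428 -0.263  0.104] shift [-4.1  0.3 49.7]
(-4, 0, 20) [ 0.444 -0.283  0.073] shift [-6.4  0.2 89.6]
```

Aligned on the button axis within 3.3°. I advance to 20 mm off the face and look.

```bash

python3 -m crank '[[[-2,0,20],0,0],[[-3,0,40],0,0],[[-4,0,58],0,0],[[-5,0,73],0,0],[[-6,0,84],0,0],[[-6,0,89],0,0],[[-6,0,89],0,0]]'
python3 - <<'E'
from h import *
button([(-4,0,5)])
s=grab("side");t=grab("top")
f=lambda f,c:cv2.resize(np.ascontiguousarray(f["img"][c[1]:c[3],c[0]:c[2],::-1]),(400,400),interpolation=cv2.INTER_CUBIC)
cv2.imwrite("pics/pre.png",np.hstack([f(s,(270,110,360,200)),f(t,(305,190,395,280))]))
E
```

```text
time: 22.75
ee_pos: [0.4429, -0.2829, 0.074]
tcp_rot: [179.8, 36.8, 128.5]
force: [-0.7, -1.0, 0.4]
finger_gap: -0.0003
t 22.75 pos [ 0.443 -0.283  0.074] tilt 36.8 dir -51.1 toolx az 128.5 q [ 63.5  34.2 -60.8 138.2 105.   51.1 -39.9]
turn for tool x||U: 179.8 -z.N deg 3.2 F [-0.7 -1.   0.4]
tip u,y,n mm [-3.9 -0.7 20.9]
(-4, 0, 5) [ 0.45  -0.29   0.062] shift [-0.8  0.7 15.9]
```

View pics/pre.png

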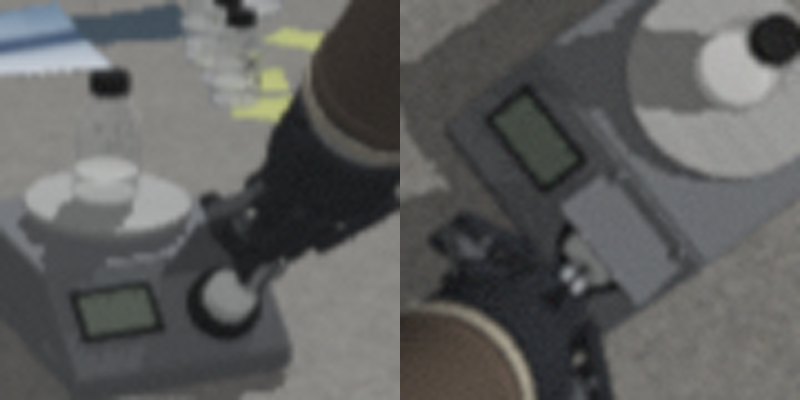

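The fingertips are just off the button face, at (270,275) in the side view, and clear of the visor. I press in small steps.

```bash

python3 -m crank '[[[0,0,6],0,0],[[0,0,12],0,0],[[0,0,16],0,0],[[0,0,18],0,0],[[0,0,18],0,0]]'
python3 -c "
from h import *
button([(-4,0,-8)]);print('FN',ctrl.observe()['force']@N)"
python3 -m crank '[[[0,0,1.5],0,0],[[0,0,3],0,0],[[0,0,4.5],0,0],[[0,0,4.5],0,0]]'
python3 -c "
from h import *
button([(-4,0,-8)]);print('FN',ctrl.observe()['force']@N)"
```

```text
time: 23.35
ee_pos: [0.4496, -0.2914, 0.0594]
tcp_rot: [179.8, 36.8, 128.6]
force: [-0.0, -0.4, -0.1]
finger_gap: 0.0001
t 23.35 pos [ 0.45  -0.291  0.059] tilt 36.8 dir -51.1 toolx az 128.6 q [ 62.8  37.  -59.2 137.4 107.8  52.3 -40.7]
turn for tool x||U: 179.8 -z.N deg 3.2 F [-0.  -0.4 -0.1]
tip u,y,n mm [-5.1 -0.9  2.8]
(-4, 0, -8) [ 0.455 -0.297  0.052] shift [-1.7  0.9 10.7]
FN -0.24412692138067554
time: 23.75
ee_pos: [0.4514, -0.2935, 0.0562]
tcp_rot: [179.8, 36.8, 128.6]
force: [-0.2, 0.4, 2.3]
finger_gap: 0.0001
t 23.75 pos [ 0.451 -0.294  0.056] tilt 36.8 dir -51.1 toolx az 128.6 q [ 62.7  37.6 -58.8 137.2 108.5  52.6 -40.8]
turn for tool x||U: 179.9 -z.N deg 3.2 F [-0.2  0.4  2.3]
tip u,y,n mm [-5.  -0.8 -1.4]
(-4, 0, -8) [ 0.455 -0.297  0.052] shift [-1.4  0.7  6.5]
FN 2.0633246780828567
```

Contact (2 N). I continue until the force rises clearly past 5 N, which means the stop.

```bash

for i in 1 2 3; do :; done
python3 -m crank '[[[0,0,1.5],0,0],[[0,0,3],0,0],[[0,0,4.5],0,0],[[0,0,6],0,0],[[0,0,6],0,0]]'
python3 -c "
from h import *
button([(-4,0,-8)]);print('FN',ctrl.observe()['force']@N)"
python3 -m crank '[[[0,0,1],0,0],[[0,0,2],0,0],[[0,0,2],0,0]]'
python3 -c "
from h import *
button([(-4,0,-8)]);print('FN',ctrl.observe()['force']@N)"
```

```text
time: 24.25
ee_pos: [0.4536, -0.2962, 0.052]
tcp_rot: [179.9, 36.9, 128.7]
force: [-6.5, 5.7, 14.0]
finger_gap: -0.0002
t 24.25 pos [ 0.454 -0.296  0.052] tilt 36.9 dir -51.1 toolx az 128.7 q [ 62.5  38.5 -58.3 137.  109.3  53.  -41. ]
turn for tool x||U: 179.9 -z.N deg 3.1 F [-6.5  5.7 14. ]
tip u,y,n mm [-5.  -0.7 -6.9]
(-4, 0, -8) [ 0.455 -0.297  0.052] shift [-1.1  0.7  1.1]
FN 16.214643958575582
time: 24.55
ee_pos: [0.4539, -0.2964, 0.0515]
tcp_rot: [180.0, 37.0, 128.9]
force: [-19.9, 14.8, 35.8]
finger_gap: 0.0001
t 24.55 pos [ 0.454 -0.296  0.052] tilt 37.0 dir -51.1 toolx az 128.9 q [ 62.4  38.6 -58.3 137.  109.6  53.2 -41.1]
turn for tool x||U: -179.9 -z.N deg 3.0 F [-19.9  14.8  35.8]
tip u,y,n mm [-5.1 -0.6 -7.5]
(-4, 0, -8) [ 0.455 -0.297  0.052] shift [-1.1  0.6  0.5]
FN 42.81959470213834
```

It is on the hard stop: 43 N with only 0.6 mm more travel. I retract along the axis.

```bash

python3 -m crank '[[[0,0,-4],0,0],[[0,0,-10],0,0],[[0,0,-25],0,0],[[0,0,-50],0,0],[[0,0,-85],0,0],[[0,0,-120],0,0],[[0,0,-120],0,0]]'
python3 - <<'E'
from h import *
button([(-4,0,150)])
s=grab("side");t=grab("top")
f=lambda f,c:cv2.resize(np.ascontiguousarray(f["img"][c[1]:c[3],c[0]:c[2],::-1]),(400,400),interpolation=cv2.INTER_CUBIC)
cv2.imwrite("pics/post.png",np.hstack([f(s,(180,110,360,290)),f(t,(140,120,400,380))]))
im=s["img"].astype(int)[160:192,305:335]; m=(im.min(2)>95).astype(np.uint8)
n,l,st,ce=cv2.connectedComponentsWithStats(m)
print([(st[i],ce[i]+[305,160]) for i in range(1,n) if st[i][4]>50])
E
```

```text
time: 25.25
ee_pos: [0.4095, -0.2407, 0.1495]
tcp_rot: [180.0, 37.2, 128.8]
force: [1.1, -0.7, 0.1]
finger_gap: 0.0003
t 25.25 pos [ 0.409 -0.241  0.15 ] tilt 37.2 dir -51.1 toolx az 128.8 q [ 70.7  16.5 -70.4 140.5  87.   41.4 -30.5]
turn for tool x||U: 180.0 -z.N deg 2.8 F [ 1.1 -0.7  0.1]
tip u,y,n mm [  3.3  -0.3 113.4]
(-4, 0, 150) [ 0.391 -0.218  0.173] shift [  9.1   0.4 -36.2]
[(array([23,  0,  7, 25, 94], dtype=int32), array([332.19148936, 170.72340426])), (array([11, 11, 11, 11, 96], dtype=int32), array([321.29166667, 175.79166667]))]
```

View pics/post.png

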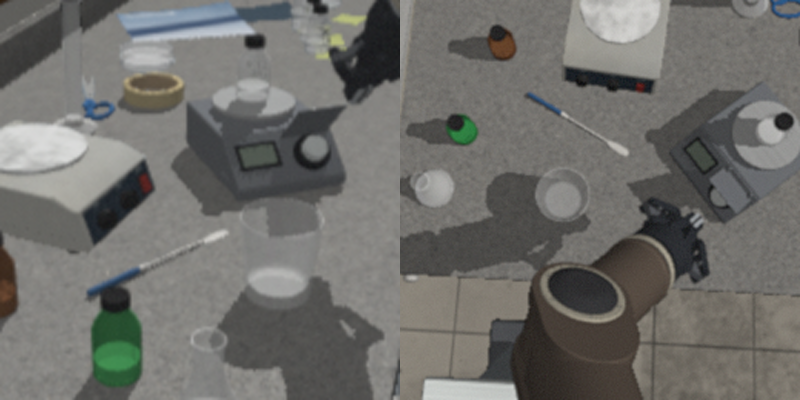

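The bottle stands on the plate, the button is back at its original pixel position, and the flask, beaker and look-alikes are in place. I hand in.

```bash
python3 -c "
from plant import ctrl,close_job
print(ctrl.observe()['force']); print(close_job())"
```

```text
[-0.41618954 -0.6843553  -0.64943169]
the job is handed in; nothing more can be done
None
```

The job is handed in at about 25 s of the 48 s allowed. The clear black-capped bottle is standing on the weighing plate, and the button was pressed after it was placed. I gripped the bottle by its body, set it down gently and let go.

The visor blocks a vertical approach and the moves can't tilt the tool. I tilted it to about 37° by pushing the arm against its reach limit, then pressed the button within about 3° of its own axis.

**Checks that passed**
- **Press:** the force climbed steeply to about 43 N with only 0.6 mm more tip travel, so the button had reached its stop.
- **Button release:** afterwards it was back at its original image position, (321.3, 175.8) against (321.3, 175.6) before.
- **Scene:** the last pictures show the bottle upright within the plate. The flask, beaker and look-alikes look unmoved.
- **Arm:** it ended clear, about 110 mm off the button, with residual force of about 1 N.

**Checks that disagreed or fell outside expectation**
- **Press force:** the 43 N was through the fingertips and was more than needed. It is over the 40 N limit set for the arm and gripper body, though under the 120 N wrist limit. I assumed the fingertips don't count toward the 40 N.
- **Travel:** by my estimate of where the face sits, the tip went about 7.5 mm past it, against 8 mm nominal. That is within the 2 mm calibration error.
- **Cameras:** the top and side views differed by 3–6 mm on single-view positions.

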